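Shut the electronics tray and fit the right socket on its lock nut

ROBOT

A 6-joint arm with a two-finger parallel gripper is mounted at the origin on the work surface. World frame = base frame: x ahead of the robot, y to its left, z up, the work surface at z = 0. Lengths are in m, angles in rad, forces in N, time in s.
With the tool pointing down it reaches from about 0.375 to 0.925 m from the base axis. Payload 5.7 kg.
Tool frame: the origin (TCP) lies on the front face of the gripper's body, between the roots of the fingers; the fingertips stand 80 mm ahead of it and the grasp point (between the pads) lies 61 mm ahead of it (env.tcp_to_tips is the distance from the TCP to the fingertips, in m); z points along the fingers, y is the line along which they close (so a half turn about z gives the same grasp; the last joint's range is limited). The gripper opens to 88 mm and grips with 3 to 60 N. Pads are 20 mm wide; open, the fingers measure 115 mm over their backs; the gripper's body (75 mm by 178 mm) begins 61 mm behind the grasp point.
Start: joints at [-1.377, 0.359, 1.51, -0, 1.272, -0.115], TCP at [0.182, -0.572, 0.303] pointing down, gripper open.
Joint ranges: [-2.97, 2.97], [-1.01, 2.36], [0.21, 2.38], [-0.96, 4.11], [0.2, 2.71], [-2.98, 2.98]. Speed limits (rad/s): [2.39, 2.39, 3.14, 3.14, 3.14, 3.14].

INTERFACE

Orientations are given as a 3x3 rotation matrix whose columns are the frame's x, y, z axes.
In Python, from cell import get_state, viewer, env gives the robot as it stands. The module is installed in compiled form; this text tells all that it offers.
- The arm moves only by the shell command python3 -m crank 'ROWS' [FORCE]. ROWS is JSON, a list that holds one entry, the list of rows, each a list of 7 numbers: the turn, a rotation vector about the world's x, y, z in degrees, then the shift along the world's x, y, z in mm, then the closure, from 0 (fully open) to 1 (shut). In form: [[[rx, ry, rz, tx, ty, tz, fingers], ...]]. A call has 1 to 5 rows; each row is the pose to reach, as a shift and turn from the pose commanded when the call began; what a row does not reach only later rows make up. A row lasts 1/12 s, in which the tool goes at most 41.7 mm and 7.16 degrees, less where a joint would pass 70% of its speed; a pose out of reach is approached as far as the arm can. A call with a gripper value outside its range is refused whole. The fingers move at their own pace and stop on an object; FORCE is the grip in N (left out, the last holds). Time passes only in rows, so rows that repeat a pose let the fingers close. It gives the time, the measured TCP pose, the force, the opening and the grip force at its end, in the units of the state.
- get_state(): the state, without advancing time (a new reading comes with each control period).
- viewer.snapshot(name): name is "side" or "top" or "wrist"; returns a dict with "image" (400x640x3 uint8, red, green, blue), "vfov" (degrees; the focal length in pixels is half the picture's height over the tangent of half this angle, whatever the lens; pixels are square), "cx", "cy" (the principal point, pixels), "distortion" ([k1, k2, p1, p2, k3] as OpenCV has them; the pictures are not rectified), "origin" and "orientation" of the camera in the world; the wrist camera has in their place "hand_eye" (4x4, takes a point from camera to tool coordinates, whose origin is the TCP and whose axes are the flange's). Camera axes: x right, y up, looking along -z (the intrinsics and any distortion apply to the point x, -y, -z); pixel columns grow to the right and rows downward; lengths in m; the calibration is good to about 2 mm. A picture is of the moment at which its call begins: read the wrist's pose just before it. There is no depth.
- env.job_done(): hands the job in; it is judged then, once.
The state is a dict: "time": time; "joints": joint angles; "dq": joint speeds; "effort": joint torques, N m; "eef_pos": TCP position; "ee_rot": TCP orientation; "ft_force": force on the tool from outside, world axes, zero at the start; "wrist_torque": the same for the moment, N m; "width": opening from 0.0 (shut) to 1.0 (fully open); "grip_force": force on a finger pad.
Only numpy, scipy, OpenCV 4.12 (cv2) and the standard library are available. Lean on these libraries where they do the work, as an engineer would, in place of code of your own. Each camera call takes 0.05 s, during which the arm holds its last target. There are 200 camera calls.

TASK

Push the loaded electronics tray of the printer base fully shut, so that its slotted ear slides under the lock nut beside it. Then try the sockets on that lock nut, find the one that fits (the smallest that goes over it) and leave it fully seated, upright, down on the washer; finish while still holding it there in the gripper, with the two other sockets left on the table and the power brick and screwdriver undisturbed.

Things in the scene. Friction and masses are not known exactly. Their poses are not given: they have to be found in the camera images.
- tray (a joint): how far the grey electronics tray stands out of the printer base, m: 0 fully shut against its stop, 0.09 fully out; starts partly out. It slides stiffly (about 3 N) and stays where it is left. A flat steel ear (z 16 to 24 mm) with an open slot, fixed to the +y end of the tray front, reaches 26 mm out in front of the front face and 64 mm beyond its +y end
- tray_front (a point): centre of the tray's flat outer front face (98 mm wide, from 15 to 53 mm above the table); moves with the tray. x points level the way the tray slides shut, z up. The base plate (top 12 mm above the table) reaches 124 mm out in front of the shut face. The black housing is 58 mm tall
- nut_place (a point): point on the printer base where the lock nut's top centre is, 46 mm above the table; x is the way the tray slides shut, z up. The nut that stands here is the one to fit. The housing's side wall runs 32 mm to the -y side of it. The tray's ear passes 6 mm below the washer's top
- nut_a (a point): one of three steel hex nuts on fixed studs (14, 19, 24 mm across flats; the letter tells no size): centre of its top face, 46 mm above the table. Nut 16 mm tall, top 4 mm chamfered in by 2.6 mm, on a washer 34 mm wide. z up; a corner of the hexagon points along +x. Any one of the three may be on the printer base; the other two stand in the grey spares tray, not for use
- nut_b (a point): one of three steel hex nuts on fixed studs (14, 19, 24 mm across flats; the letter tells no size): centre of its top face, 46 mm above the table. Nut 16 mm tall, top 4 mm chamfered in by 2.6 mm, on a washer 34 mm wide. z up; a corner of the hexagon points along +x. Any one of the three may be on the printer base; the other two stand in the grey spares tray, not for use
- nut_c (a point): one of three steel hex nuts on fixed studs (14, 19, 24 mm across flats; the letter tells no size): centre of its top face, 46 mm above the table. Nut 16 mm tall, top 4 mm chamfered in by 2.6 mm, on a washer 34 mm wide. z up; a corner of the hexagon points along +x. Any one of the three may be on the printer base; the other two stand in the grey spares tray, not for use
- socket_small_grip (a point): smallest of three loose steel sockets standing mouth down on the table: round body 28 mm wide, 27 tall (hex bore 16.5 mm across flats, 19 deep, open below), dark square adapter 18 x 18 x 44 mm on top; 71 mm tall, 0.08 to 0.27 kg. Point on the axis 51 mm above the mouth, where to grip the adapter. z up; x, y square to the adapter's flats; a corner of the hex bore points along +x
- socket_medium_grip (a point): middle-sized of three loose steel sockets standing mouth down on the table: round body 33 mm wide, 27 tall (hex bore 21.5 mm across flats, 19 deep, open below), dark square adapter 18 x 18 x 44 mm on top; 71 mm tall, 0.08 to 0.27 kg. Point on the axis 51 mm above the mouth, where to grip the adapter. z up; x, y square to the adapter's flats; a corner of the hex bore points along +x
- socket_large_grip (a point): largest of three loose steel sockets standing mouth down on the table: round body 39 mm wide, 27 tall (hex bore 26.5 mm across flats, 19 deep, open below), dark square adapter 18 x 18 x 44 mm on top; 71 mm tall, 0.08 to 0.27 kg. Point on the axis 51 mm above the mouth, where to grip the adapter. z up; x, y square to the adapter's flats; a corner of the hex bore points along +x
- power_brick_center (a point): centre of a loose black power brick 130 x 55 x 34 mm lying on the table; not to be moved
- driver_grip (a point): handle of a loose screwdriver 180 mm long lying on the table; not to be moved
There are look-alikes about, which are no part of the job. What is shaped like the part that bears socket_medium_grip but green or orange is not meant.

How it is judged:
On the way, in this order (a step that is already met when the one before it is completed fails the run):
1. the tray is pushed fully shut (value of joint tray below 0.005 m), for 0.2 s.
2. the socket that fits is seated on the lock nut (((horizontal distance between nut_a and nut_place below 0.01 m and z of socket_medium_grip in the frame of nut_a between 0.031 and 0.0385 m and horizontal distance between socket_medium_grip and nut_a below 0.005 m and angle between socket_medium_grip's own z axis and vertical below 0.1 rad) or (horizontal distance between nut_b and nut_place below 0.01 m and z of socket_large_grip in the frame of nut_b between 0.031 and 0.0385 m and horizontal distance between socket_large_grip and nut_b below 0.005 m and angle between socket_large_grip's own z axis and vertical below 0.1 rad) or (horizontal distance between nut_c and nut_place below 0.01 m and z of socket_small_grip in the frame of nut_c between 0.031 and 0.0385 m and horizontal distance between socket_small_grip and nut_c below 0.005 m and angle between socket_small_grip's own z axis and vertical below 0.1 rad))), for 0.2 s.
At the end, for the whole second after the job is handed in: Tray within 5 mm of shut; the socket matching the lock nut seated (within 3.5 mm of the washer, 5 mm of the axis, 0.1 rad of upright), the fingers gripping it with over 2 N; the other two sockets not gripped, their grip points below 70 mm (value of joint tray below 0.005 m and ((horizontal distance between nut_a and nut_place below 0.01 m and z of socket_medium_grip in the frame of nut_a between 0.031 and 0.0385 m and horizontal distance between socket_medium_grip and nut_a below 0.005 m and angle between socket_medium_grip's own z axis and vertical below 0.1 rad and contact force between the fingers and socket_medium above 2 N and height (world z) of each of socket_large_grip, socket_small_grip below 0.07 m and contact force between the fingers and socket_large below 0.5 N and contact force between the fingers and socket_small below 0.5 N) or (horizontal distance between nut_b and nut_place below 0.01 m and z of socket_large_grip in the frame of nut_b between 0.031 and 0.0385 m and horizontal distance between socket_large_grip and nut_b below 0.005 m and angle between socket_large_grip's own z axis and vertical below 0.1 rad and contact force between the fingers and socket_large above 2 N and height (world z) of each of socket_medium_grip, socket_small_grip below 0.07 m and contact force between the fingers and socket_medium below 0.5 N and contact force between the fingers and socket_small below 0.5 N) or (horizontal distance between nut_c and nut_place below 0.01 m and z of socket_small_grip in the frame of nut_c between 0.031 and 0.0385 m and horizontal distance between socket_small_grip and nut_c below 0.005 m and angle between socket_small_grip's own z axis and vertical below 0.1 rad and contact force between the fingers and socket_small above 2 N and height (world z) of each of socket_medium_grip, socket_large_grip below 0.07 m and contact force between the fingers and socket_medium below 0.5 N and contact force between the fingers and socket_large below 0.5 N))); the arm keeps its last pose, push and grip.
It fails at once if the power brick is moved more than 30 mm (distance of power_brick_center from where it was at the start of the episode above 0.03 m).
It fails at once if the screwdriver is moved more than 30 mm (distance of driver_grip from where it was at the start of the episode above 0.03 m).
It also fails if it takes over 72 s, if anything falls off the work surface, if the arm or the gripper's body presses on something with over 40 N, if the wrist force passes 120 N, or if a joint passes its speed limit or range.

## Working session

There is one attempt and no reset: what is moved stays moved. The work goes in short steps, Python scripts to look and compute and a shell command to move; the robot and the scene stay as the last step left them, time stands still between calls to the robot, and variables do not carry over. Pictures are saved under pics/ and viewed, at most 10 in all, crops included, and the job is handed in when it is done.

```bash
mkdir -p pics; cat > h.py <<'E'
import numpy as np, cv2
from cell import get_state, viewer, env
def shot(n,f=None):
    st=get_state(); s=viewer.snapshot(n)
    if n=="wrist":
        T=np.eye(4);T[:3,:3]=st["ee_rot"];T[:3,3]=st["eef_pos"]
        M=T@np.array(s["hand_eye"]); s["origin"]=M[:3,3]; s["orientation"]=M[:3,:3]
    if f: cv2.imwrite("pics/"+f,s["image"][:,:,::-1]); 
    d={k:np.array(v) for k,v in s.items() if k!="hand_eye"}; np.savez("%s.npz"%(f or n),**d)
    return d
def K(s):
    f=s["image"].shape[0]/2/np.tan(np.radians(float(s["vfov"]))/2)
    return np.array([[f,0,float(s["cx"])],[0,f,float(s["cy"])],[0,0,1]])
def ray(s,px,z):
    p=cv2.undistortPoints(np.array(px,float).reshape(-1,1,2),K(s),s["distortion"].astype(float)).reshape(-1,2)
    d=np.c_[p[:,0],-p[:,1],-np.ones(len(p))]@s["orientation"].T
    o=s["origin"]; return o+d*((z-o[2])/d[:,2])[:,None]
def proj(s,P):
    P=np.atleast_2d(P); c=(P-s["origin"])@s["orientation"]; c=c*[1,-1,-1]
    return cv2.projectPoints(c,np.zeros(3),np.zeros(3),K(s),s["distortion"].astype(float))[0].reshape(-1,2)
def load(f): return dict(np.load("%s.npz"%f))
E
python3 -c "
from h import *
a=shot('top','top.png');b=shot('side','side.png')
for s in(a,b):print(s['origin'],s['orientation'].round(3).tolist(),s['vfov'],s['distortion'])
s=get_state();print(s['eef_pos'],s['ee_rot'],s['width'],s['ft_force'])"
```

```text
[0.46124369 0.03786922 1.68739762] [[-0.02, 0.995, -0.102], [-1.0, -0.02, 0.002], [-0.0, 0.102, 0.995]] 43.479723906459824 [-0.05673552  0.          0.          0.          0.        ]
[0.39515081 0.73501205 0.91203774] [[-0.959, 0.211, -0.188], [-0.282, -0.713, 0.642], [0.002, 0.669, 0.743]] 54.31452961080392 [-0.01498579  0.          0.          0.          0.        ]
[ 0.18223502 -0.57114157  0.30191282] [[ 9.52726268e-01  3.03829835e-01 -2.98848882e-04]
 [ 3.03829912e-01 -9.52724917e-01  1.61791661e-03]
 [ 2.06850561e-04 -1.63223088e-03 -9.99998647e-01]] 0.997429589671648 [-0.59295314  0.76407322  0.39782382]
```

View pics/top.png

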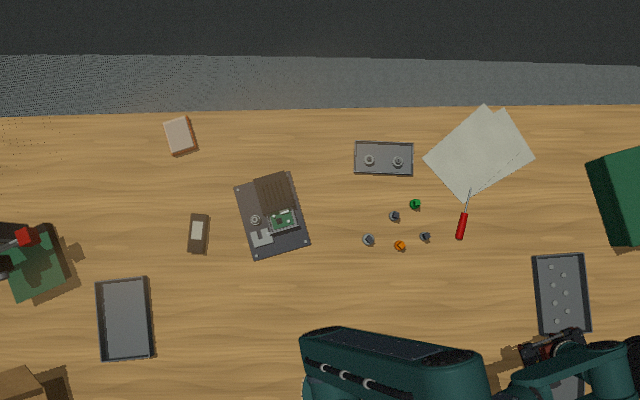

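View pics/side.png

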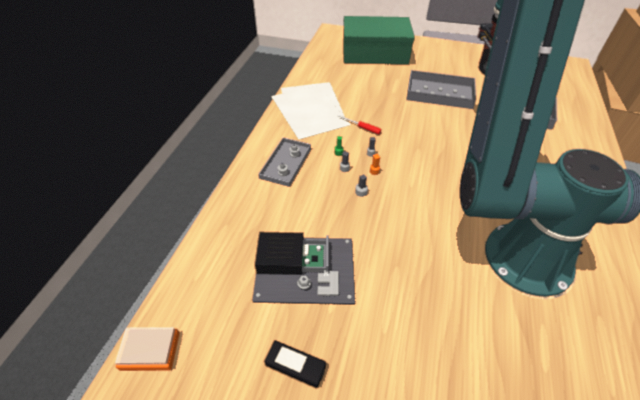

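The top view shows the printer base around (272,215), with the lock nut at (255,219) and the ear at (262,238). Candidate sockets are at (368,240), (394,216) and (425,237) grey, (415,204) green and (400,246) orange. The spares tray is at (384,158), the brick at (198,233) and the screwdriver at (462,222). The grey/black ones fit the description; one enlarged crop will confirm.

```bash
python3 -c "
from h import *
a=load('top.png')['image'];b=load('side.png')['image']
r=lambda i,w,h:cv2.resize(i,(w,h),interpolation=cv2.INTER_CUBIC)
A1=r(a[165:270,225:315],257,300);A2=r(a[190:260,350:440],386,300)
B1=r(b[225:310,245:365],424,300);B2=r(b[130:200,325:390],279,300)
top=np.hstack([A1,A2]);bot=np.hstack([B1,B2]);W=800
p=lambda i:np.hstack([i,np.zeros((300,W-i.shape[1],3),np.uint8)])
cv2.imwrite('pics/c1.png',np.vstack([p(top),p(bot)])[:,:,::-1])"
```

```text
(no output)
```

View pics/c1.png

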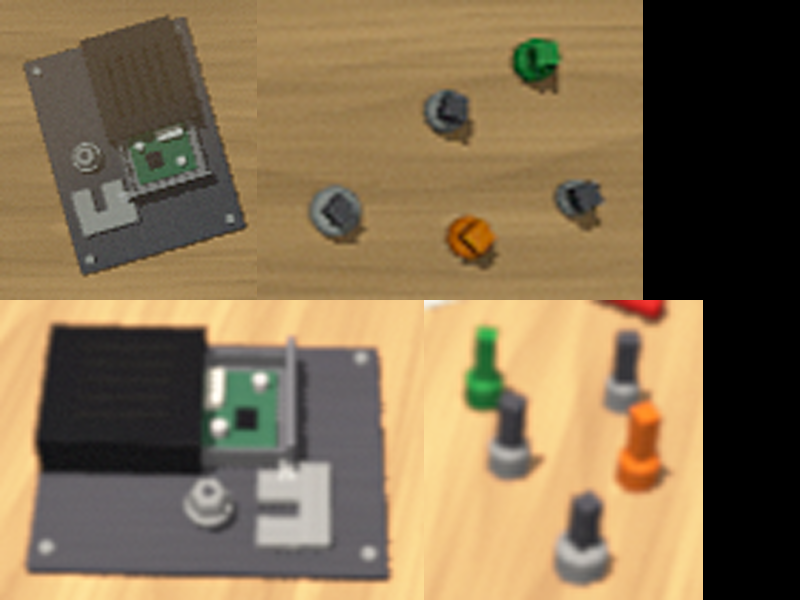

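The crop confirms three dark-adapter steel sockets: large (368,240), medium (394,216) and small (425,237). Green and orange are decoys. Next I compute rough positions.

```bash
python3 -c "
from h import *
np.set_printoptions(precision=4,suppress=True)
s=load('top.png');b=load('side.png')
c=lambda x,y:(225+x/2.856,165+y/2.857)
C=ray(s,[c(25,63),c(187,18),c(246,228),c(85,274)],.012);print(C)
d1=C[0]-C[3];d2=C[1]-C[2];print(np.degrees(np.arctan2(d1[1],d1[0])),np.degrees(np.arctan2(d2[1],d2[0])),np.linalg.norm(d1),np.linalg.norm(C[0]-C[1]))
print('nut',ray(s,[c(86,156)],.046)); 
cb=lambda x,y:(245+x*120/424,225+(y-300)*85/300)
print('nut side',ray(b,[cb(208,490)],.046))
print('front top',ray(s,[c(130,195),c(214,178)],.053), 'ear', ray(s,[c(72,192),c(82,236),c(138,222)],.024))
q=lambda x,y:(350+(x-257)*90/386,190+y*70/300)
for n,p in dict(L=(337,210),M=(447,110),S=(577,198)).items(): print(n,ray(s,[q(*p)],.02))
e=lambda x,y:(325+(x-424)*65/279,130+(y-300)*70/300)
for n,p in dict(L=(582,553),M=(510,455),S=(622,392)).items(): print(n,ray(b,[e(*p)],.02))
print('brick',ray(s,[(198,233)],.034))
"
```

```text
[[0.6782 0.3321 0.012 ]
 [0.7279 0.1399 0.012 ]
 [0.4792 0.0746 0.012 ]
 [0.4296 0.2629 0.012 ]]
15.548709041224559 14.714462859017933 0.25810788059777684 0.19844287117282458
nut [[0.5648 0.2561 0.046 ]]
nut side [[0.564  0.2622 0.046 ]]
front top [[0.5189 0.2053 0.053 ]
 [0.5363 0.1092 0.053 ]] ear [[0.5247 0.2756 0.024 ]
 [0.4736 0.2644 0.024 ]
 [0.4885 0.1993 0.024 ]]
L [[ 0.4944 -0.1166  0.02  ]]
M [[ 0.5701 -0.2045  0.02  ]]
S [[ 0.4996 -0.3032  0.02  ]]
L [[ 0.491  -0.1069  0.02  ]]
M [[ 0.5657 -0.1929  0.02  ]]
S [[ 0.4968 -0.2897  0.02  ]]
brick [[0.5249 0.4472 0.034 ]]
```

```bash
python3 -m crank '[[[0,0,-1,27,30,0,0],[0,0,-2,54,60,0,0],[0,0,-3,81,90,0,0],[0,0,-3,108,120,0,0],[0,0,-3,135,150,0,0]]]' >/dev/null; python3 -m crank '[[[0,0,0,27,30,0,0],[0,0,0,54,60,0,0],[0,0,0,81,90,0,0],[0,0,0,108,120,0,0],[0,0,0,135,150,0,0]]]' ; python3 -m crank '[[[0,0,0,20,25,0,0],[0,0,0,40,50,0,0],[0,0,0,58,75,0,0],[0,0,0,58,75,0,0]]]'
python3 -c "
from h import *
s=shot('wrist','w1.png');print(s['origin'],s['orientation'].round(2),s['vfov'])
for P in [(.494,-.112,.02),(.568,-.199,.02),(.498,-.296,.02),(.564,.259,.046)]:print(proj(s,P))"
```

```text
time: 0.93
eef_pos: [0.4531, -0.2697, 0.3024]
ee_rot: [[0.967, 0.254, -0.0], [0.254, -0.967, 0.0], [-0.0, -0.0, -1.0]]
ft_force: [0.8, -0.2, 0.0]
width: 1.002
grip_force: 0.0
time: 1.27
eef_pos: [0.5127, -0.1925, 0.3023]
ee_rot: [[0.966, 0.257, 0.001], [0.257, -0.966, 0.002], [0.002, -0.002, -1.0]]
ft_force: [-0.1, 0.7, 0.5]
width: 1.0
grip_force: 0.0
[ 0.59060814 -0.17186894  0.38392774] [[ 0.26  0.92  0.28]
 [-0.97  0.25  0.07]
 [-0.   -0.29  0.96]] 59.54414771027217
[[241.01849707 166.97703931]]
[[338.8257155 119.9152926]]
[[406.15060816 206.00802889]]
[[-126.68454621    6.61783472]]
```

View pics/w1.png

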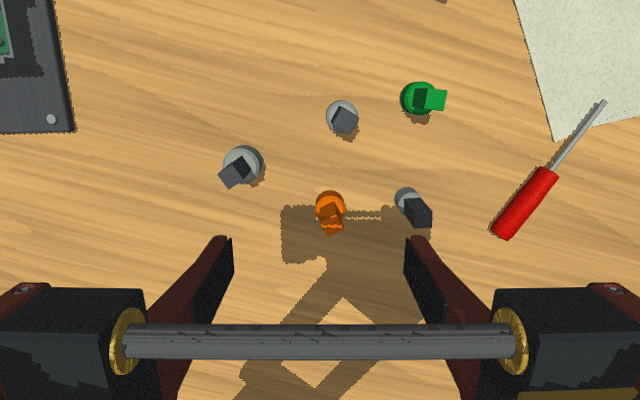

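Wrist view: large body at (243,163), medium at (342,116), small at (407,201), orange at (330,205), green at (420,98). I enlarge the three sockets for axis and adapter yaw.

```bash
python3 -c "
from h import *
a=load('w1.png')['image']
r=lambda x,y:cv2.resize(a[y:y+60,x:x+66],(396,360)[:2],interpolation=cv2.INTER_CUBIC)
i=np.hstack([r(208,135),r(310,85)])
j=np.hstack([r(378,172)])
i=cv2.resize(np.hstack([i,j]),(798,242)); i=cv2.convertScaleAbs(i,alpha=1.6)
cv2.imwrite('pics/c2.png',i[:,:,::-1])"
```

```text
(no output)
```

View pics/c2.png

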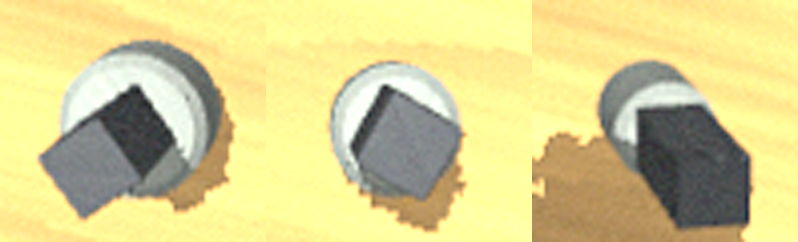

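```bash
python3 -c "
from h import *
np.set_printoptions(precision=4,suppress=True)
s=load('w1.png')
for n,o,x0,y0,c in [('L',0,208,135,[(40,158),(98,119),(141,180),(83,217)]),('M',266,310,85,[(387,86),(461,133),(428,199),(357,155)]),('S',532,378,172,[(680,164),(748,157),(748,222),(680,228)])]:
  px=[((x-o)/4.03+x0,y/4.03+y0) for x,y in c]; W=ray(s,px,.071)
  e=np.roll(W,-1,0)-W
  print(n,W.mean(0),np.linalg.norm(e,axis=1),np.degrees(np.arctan2(e[:,1],e[:,0]))%90)
for n,p in dict(L=(121/4.03+208,120/4.03+135),M=(129/4.03+310,124/4.03+85)).items(): print(n,ray(s,[p],.027))"

```

```text
L [ 0.4959 -0.1128  0.071 ] [0.0167 0.0168 0.0166 0.0166] [47.8789 46.9782 47.09   47.2594]
M [ 0.5721 -0.2009  0.071 ] [0.0191 0.0159 0.0184 0.016 ] [73.5846 79.4374 73.7786 81.7258]
S [ 0.5019 -0.2991  0.071 ] [0.0161 0.0166 0.0163 0.0163] [21.1733 20.4957 20.2917 19.6762]
L [[ 0.4973 -0.1097  0.027 ]]
M [[ 0.5732 -0.2004  0.027 ]]
```

```bash
python3 -m crank '[[[0,0,0,-4,40,0,0.5],[0,0,0,-8,80,0,1],[0,0,0,-12,120,0,1],[0,0,0,-16,160,0,1],[0,0,0,-20,200,0,1]]]' >/dev/null; python3 -m crank '[[[0,0,0,-4,40,0,1],[0,0,0,-8,80,0,1],[0,0,0,-13,120,0,1],[0,0,0,-13,135,0,1],[0,0,0,-13,135,0,1]]]' 
python3 -c "
from h import *
s=shot('wrist','w2.png')
i=s['image'];i=cv2.convertScaleAbs(i,alpha=1.4)
i=cv2.resize(i,(800,500),interpolation=cv2.INTER_CUBIC);cv2.imwrite('pics/w2v.png',i[:,:,::-1])
for P in [(.564,.259,.046),(.528,.157,.053)]:print(proj(s,P)*1.25)"
```

```text
time: 2.15
eef_pos: [0.4767, 0.1404, 0.3025]
ee_rot: [[0.967, 0.257, -0.0], [0.257, -0.967, 0.001], [-0.0, -0.001, -1.0]]
ft_force: [-0.4, -0.6, -0.3]
width: 0.279
grip_force: 0.0
[[270.92266062  63.99219289]]
[[394.27063942 149.97949701]]
```

View pics/w2v.png

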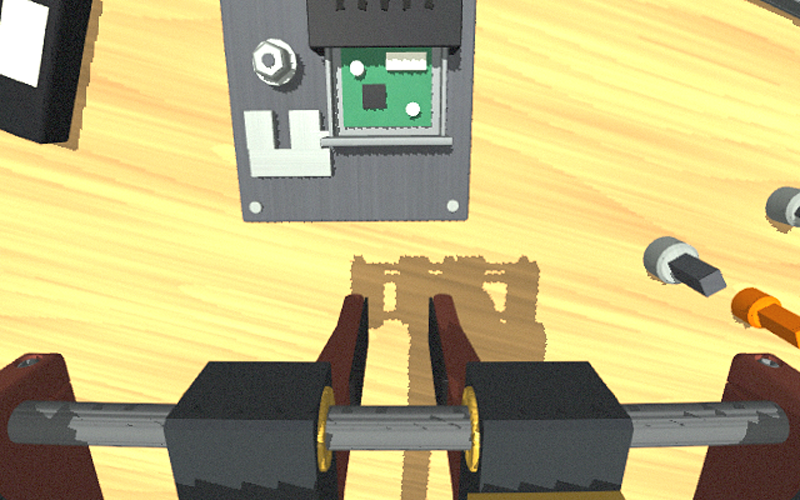

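The picture shows the tray front's outer top edge from (321,147) to (452,146), the nut top at (271,61), and the ear clear of the push line.

```bash
python3 -c "
from h import *
np.set_printoptions(precision=4,suppress=True)
s=load('w2.png')
P=ray(s,np.array([(321,147),(452,146)])/1.25,.053);d=P[1]-P[0];print(P,P.mean(0),np.degrees(np.arctan2(d[1],d[0]))+90,np.linalg.norm(d))
print(ray(s,[np.array((271,61))/1.25],.046), ray(s,np.array([(243,221),(470,219)])/1.25,.012))
i=s['image'][28:78,190:250];i=cv2.resize(i,(720,600),interpolation=cv2.INTER_CUBIC);cv2.imwrite('pics/n.png',cv2.convertScaleAbs(i,alpha=1.2)[:,:,::-1])"
python3 -m crank '[[[0,0,0,0,0,-40,1],[0,0,0,0,0,-80,1],[0,0,0,0,0,-120,1],[0,0,0,0,0,-160,1],[0,0,0,0,0,-190,1]]]' >/dev/null;python3 -m crank '[[[0,0,0,0,0,0,1],[0,0,0,0,0,0,1]]]' 

```

```text
[[0.5162 0.2102 0.053 ]
 [0.5419 0.1164 0.053 ]] [0.529  0.1633 0.053 ] 15.335820727252937 0.09729008526306723
[[0.566  0.2593 0.046 ]] [[0.4315 0.2695 0.012 ]
 [0.4845 0.0773 0.012 ]]
time: 2.78
eef_pos: [0.4765, 0.1366, 0.1117]
ee_rot: [[0.968, 0.252, -0.004], [0.252, -0.968, -0.001], [-0.004, -0.0, -1.0]]
ft_force: [0.7, -0.3, 0.7]
width: 0.006
grip_force: 0.0
```

View pics/n.png

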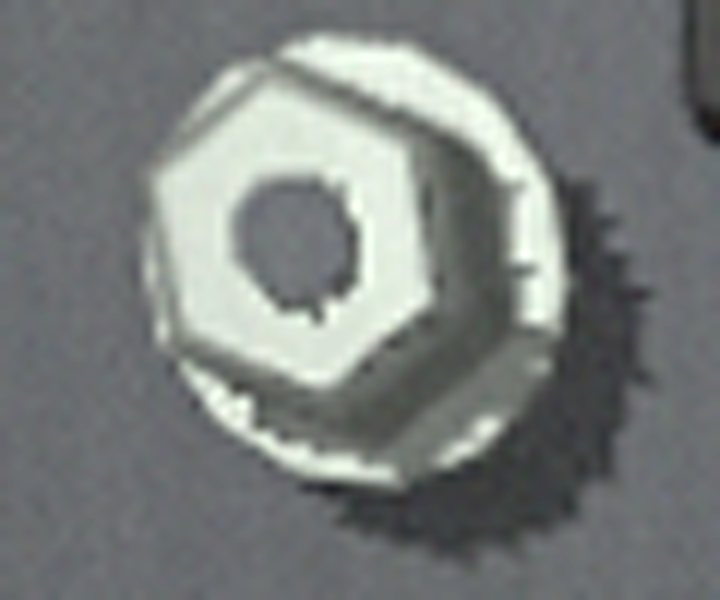

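```bash
python3 -c "
from h import *
np.set_printoptions(precision=4,suppress=True)
s=load('w2.png')
c=np.array([(270,75),(412,140),(432,298),(322,385),(170,340),(153,180)])/12+[190,28]
W=ray(s,c,.046);m=W.mean(0);d=W-m;print(m,2*np.linalg.norm(d,axis=1)*.866,np.degrees(np.arctan2(d[:,1],d[:,0]))%60)
o=ray(s,[np.array(p)/12+[190,28] for p in [(150,260),(568,260),(350,35),(390,487)]],.030);print(np.linalg.norm(o[0]-o[1]),np.linalg.norm(o[2]-o[3]),o[:2].mean(0),o[2:].mean(0))
"
```

```text
[0.5664 0.2616 0.046 ] [0.0197 0.0201 0.0193 0.0185 0.0213 0.0192] [19.3131 20.2689 21.5229 22.5083 20.9012 23.0525]
0.033205310125316315 0.03357049731815646 [0.5665 0.261  0.03  ] [0.5665 0.26   0.03  ]
```

The top face measures about 19.5 mm across flats, so the nut is the 24 mm one (24 − 5.2 ≈ 19) and the large socket fits it. Now I push the tray.

```bash
python3 -m crank '[[[0,0,0,19,5,0,1],[0,0,0,39,10,0,1],[0,0,0,48,13,0,1],[0,0,0,58,16,0,1],[0,0,0,67,18,0,1]]]'; python3 -m crank '[[[0,0,0,7,2,0,1],[0,0,0,14,4,0,1],[0,0,0,20,5,0,1],[0,0,0,26,7,0,1],[0,0,0,32,8.5,0,1]]]';python3 -m crank '[[[0,0,0,2,0.5,0,1],[0,0,0,4,1,0,1],[0,0,0,6,1.5,0,1]]]'
```

```text
time: 3.2
eef_pos: [0.5448, 0.1561, 0.1142]
ee_rot: [[0.967, 0.253, 0.0], [0.253, -0.967, 0.0], [0.0, 0.0, -1.0]]
ft_force: [-3.5, -0.0, 1.9]
width: 0.005
grip_force: 1.5
time: 3.62
eef_pos: [0.5759, 0.165, 0.1125]
ee_rot: [[0.967, 0.254, -0.002], [0.254, -0.967, -0.0], [-0.002, -0.0, -1.0]]
ft_force: [-25.4, -8.2, 20.1]
width: 0.001
grip_force: 15.2
time: 3.87
eef_pos: [0.5766, 0.1652, 0.1117]
ee_rot: [[0.967, 0.254, -0.013], [0.254, -0.967, -0.003], [-0.014, -0.001, -1.0]]
ft_force: [-20.0, -7.1, 16.2]
width: 0.007
grip_force: 10.5
```

The push ended against a firm stop at 25 N, and the face sits 122–127 mm behind the base plate's edge, so the tray is shut. I go to the large socket.

```bash
python3 -m crank '[[[0,0,0,-18,-5,0,1],[0,0,0,-36,-10,0,1],[0,0,0,-40,-20,40,0.5],[0,0,6,-45,-50,70,0],[0,0,12,-50,-80,90,0]]]'>/dev/null; python3 -m crank '[[[0,0,6,-8,-40,0,0],[0,0,12,-16,-80,0,0],[0,0,18,-22,-120,0,0],[0,0,20,-28,-160,0,0],[0,0,20,-30,-190,0,0]]]'; python3 -m crank '[[[0,0,0,0,0,0,0],[0,0,0,0,0,0,0]]]'
python3 -c "
from h import *
s=shot('wrist','w3.png')
i=s['image'];i=cv2.convertScaleAbs(i,alpha=1.4)
cv2.imwrite('pics/w3v.png',cv2.resize(i,(800,500),interpolation=cv2.INTER_CUBIC)[:,:,::-1])
print(get_state()['eef_pos'],proj(s,[(.4965,-.112,.071),(.4965,-.112,.027)])*1.25)"
```

```text
time: 4.7
eef_pos: [0.5025, -0.1064, 0.203]
ee_rot: [[0.685, 0.729, 0.002], [0.729, -0.685, -0.001], [0.0, 0.002, -1.0]]
ft_force: [0.3, 0.1, 0.5]
width: 0.576
grip_force: 0.0
time: 4.87
eef_pos: [0.5033, -0.1053, 0.2029]
ee_rot: [[0.689, 0.725, 0.002], [0.725, -0.689, -0.0], [0.001, 0.002, -1.0]]
ft_force: [0.1, 0.6, -0.6]
width: 0.721
grip_force: 0.0
[ 0.50300587 -0.10405724  0.20269416] [[396.89863781 291.28180023]
 [396.90594838 263.67901053]]
```

View pics/w3v.png

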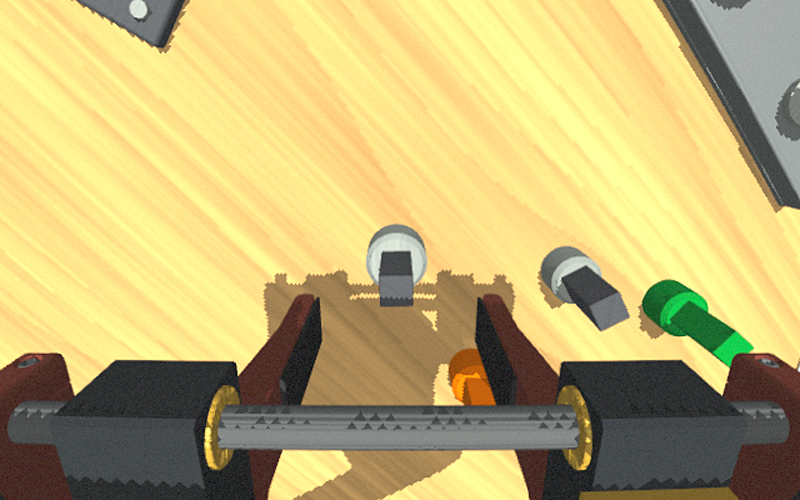

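The large socket's adapter top is at (396,290), matching the predicted (397,291) and square to the fingers. I descend, grip and lift.

```bash
python3 -m crank '[[[0,0,0,-6.5,-7.5,0,0],[0,0,0,-6.5,-7.5,-35,0],[0,0,0,-6.5,-7.5,-70,0],[0,0,0,-6.5,-7.5,-91,0],[0,0,0,-6.5,-7.5,-91,0]]]' 20; python3 -m crank '[[[0,0,0,0,0,0,1],[0,0,0,0,0,0,1],[0,0,0,0,0,0,1],[0,0,0,0,0,0,1],[0,0,0,0,0,0,1]]]' 20;python3 -m crank '[[[0,0,0,0,0,0,1],[0,0,0,0,0,0,1],[0,0,0,0,0,0,1],[0,0,0,0,0,0,1],[0,0,0,0,0,0,1]]]' 30
```

```text
time: 5.33
eef_pos: [0.4931, -0.1091, 0.1081]
ee_rot: [[0.685, 0.729, -0.007], [0.729, -0.685, 0.003], [-0.003, -0.007, -1.0]]
ft_force: [-1.0, 0.4, 0.5]
width: 1.001
grip_force: 0.0
time: 5.75
eef_pos: [0.4966, -0.1113, 0.1129]
ee_rot: [[0.686, 0.728, 0.002], [0.728, -0.686, -0.001], [0.001, 0.002, -1.0]]
ft_force: [0.0, 0.5, -0.2]
width: 0.66
grip_force: 0.0
time: 6.17
eef_pos: [0.4958, -0.1111, 0.1116]
ee_rot: [[0.686, 0.728, -0.0], [0.728, -0.686, 0.0], [-0.0, -0.0, -1.0]]
ft_force: [-0.8, -0.3, -1.0]
width: 0.282
grip_force: 0.0
```

```bash
python3 -m crank '[[[0,0,0,0,0,0,1],[0,0,0,0,0,0,1],[0,0,0,0,0,0,1],[0,0,0,0,0,0,1],[0,0,0,0,0,0,1]]]' 30; python3 -m crank '[[[0,0,0,0,0,20,1],[0,0,0,0,0,60,1],[0,0,0,0,0,90,1],[0,0,0,0,0,90,1],[0,0,0,0,0,90,1]]]'
```

```text
time: 6.58
eef_pos: [0.4959, -0.1112, 0.1116]
ee_rot: [[0.686, 0.728, -0.0], [0.728, -0.686, -0.0], [-0.0, -0.0, -1.0]]
ft_force: [0.3, -0.9, -0.5]
width: 0.201
grip_force: 30.0
time: 7.0
eef_pos: [0.4967, -0.1114, 0.203]
ee_rot: [[0.686, 0.728, 0.003], [0.728, -0.686, -0.001], [0.002, 0.003, -1.0]]
ft_force: [-0.8, 0.2, -3.9]
width: 0.202
grip_force: 30.0
```

Gripped (opening 17.7 mm, 30 N). I carry it above the nut.

```bash
python3 -m crank '[[[0,0,2,7,38,0,1],[0,0,4,14,76,0,1],[0,0,4,21,114,0,1],[0,0,4,28,152,0,1],[0,0,4,35,190,0,1]]]' >/dev/null; python3 -m crank '[[[0,0,0,7,38,0,1],[0,0,0,14,76,0,1],[0,0,0,21,114,0,1],[0,0,0,28,152,0,1],[0,0,0,35.5,182,0,1]]]'; python3 -m crank '[[[0,0,0,0,0,0,1],[0,0,0,0,0,0,1],[0,0,0,0,0,0,1]]]'
python3 -c "
from h import *
s=shot('wrist','w4.png')
i=s['image'];i=cv2.convertScaleAbs(i,alpha=1.4)
cv2.imwrite('pics/w4v.png',cv2.resize(i[80:330,120:520],(800,500),interpolation=cv2.INTER_CUBIC)[:,:,::-1])
P=np.array(get_state()['eef_pos']);print(P)
for z in (.071,.027,0):print((proj(s,[P+[0,0,z-.112]])-[120,80])*2)
print((proj(s,[(.5665,.261,.046),(.5665,.261,.03)])-[120,80])*2)"
```

```text
time: 7.83
eef_pos: [0.5648, 0.2634, 0.199]
ee_rot: [[0.633, 0.774, -0.004], [0.774, -0.633, -0.001], [-0.003, -0.003, -1.0]]
ft_force: [0.1, -0.7, -1.3]
width: 0.203
grip_force: 30.0
time: 8.08
eef_pos: [0.5649, 0.2602, 0.1995]
ee_rot: [[0.633, 0.774, -0.004], [0.774, -0.633, -0.002], [-0.004, -0.002, -1.0]]
ft_force: [0.2, -0.2, -2.0]
width: 0.201
grip_force: 30.0
[0.56507336 0.25970346 0.19990788]
[[399.9774715  439.94410398]]
[[399.47923331 342.82307944]]
[[399.27092097 302.4359385 ]]
[[399.84532364 251.20403248]
 [399.72566992 237.53907187]]
```

View pics/w4v.png

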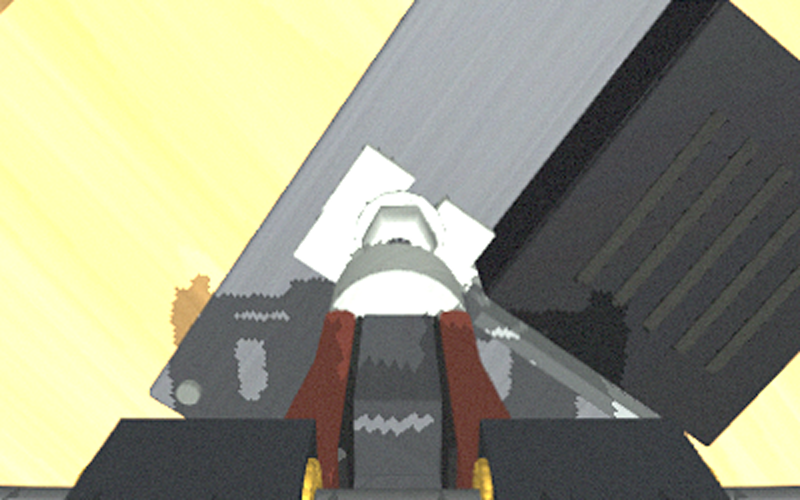

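Seen: the ear surrounds the washer at (399,227), so the tray is shut. The socket axis lines up in x at about (398,300). I descend slowly.

```bash
python3 -m crank '[[[0,0,0,1.5,1,-20,1],[0,0,0,1.5,1,-38,1],[0,0,0,1.5,1,-38,1],[0,0,0,1.5,1,-38,1]]]'; python3 -m crank '[[[0,0,0,0,0,-3,1],[0,0,0,0,0,-6,1],[0,0,0,0,0,-9,1],[0,0,0,0,0,-9,1]]]'
```

```text
time: 8.47
eef_pos: [0.5667, 0.2602, 0.1625]
ee_rot: [[0.635, 0.773, -0.004], [0.773, -0.635, -0.001], [-0.003, -0.002, -1.0]]
ft_force: [-0.4, 0.0, -1.6]
width: 0.201
grip_force: 30.0
time: 8.8
eef_pos: [0.5678, 0.2618, 0.1546]
ee_rot: [[0.634, 0.774, 0.0], [0.774, -0.634, 0.0], [0.0, -0.0, -1.0]]
ft_force: [0.2, -0.2, -2.4]
width: 0.203
grip_force: 30.0
```

```bash
python3 -m crank '[[[0,0,0,0,0,-2,1],[0,0,0,0,0,-4,1],[0,0,0,0,0,-4,1],[0,0,0,0,0,-4,1]]]'; python3 -m crank '[[[0,0,0,0,0,-2,1],[0,0,0,0,0,-4,1],[0,0,0,0,0,-4,1],[0,0,0,0,0,-4,1]]]'
```

```text
time: 9.13
eef_pos: [0.5678, 0.2619, 0.1505]
ee_rot: [[0.633, 0.774, -0.0], [0.774, -0.633, 0.0], [-0.0, -0.0, -1.0]]
ft_force: [-0.3, 0.6, -1.1]
width: 0.206
grip_force: 30.0
time: 9.47
eef_pos: [0.5677, 0.2619, 0.1464]
ee_rot: [[0.633, 0.774, -0.001], [0.774, -0.633, -0.0], [-0.0, -0.0, -1.0]]
ft_force: [0.2, -0.0, -1.2]
width: 0.204
grip_force: 30.0
```

```bash
python3 -m crank '[[[0,0,0,0,0,-2,1],[0,0,0,0,0,-3.5,1],[0,0,0,0,0,-3.5,1],[0,0,0,0,0,-3.5,1]]]'; python3 -m crank '[[[0,0,0,0,0,-1,1],[0,0,0,0,0,-1,1],[0,0,0,0,0,-2,1],[0,0,0,0,0,-2,1]]]'
```

```text
time: 9.8
eef_pos: [0.5677, 0.2619, 0.143]
ee_rot: [[0.633, 0.774, -0.0], [0.774, -0.633, 0.0], [-0.0, -0.0, -1.0]]
ft_force: [-0.2, -0.8, -0.9]
width: 0.203
grip_force: 30.0
time: 10.13
eef_pos: [0.5679, 0.2619, 0.1416]
ee_rot: [[0.633, 0.774, 0.0], [0.774, -0.633, 0.0], [0.0, 0.0, -1.0]]
ft_force: [-1.3, -0.4, 1.3]
width: 0.203
grip_force: 30.0
```

```bash
python3 -m crank '[[[0,0,0,0,0,-1,1],[0,0,0,0,0,-1,1],[0,0,0,0,0,-1,1],[0,0,0,0,0,-1,1]]]'
python3 -c "
from h import *
s=shot('side','s2.png');i=s['image'][200:310,235:375]
cv2.imwrite('pics/s2v.png',cv2.convertScaleAbs(cv2.resize(i,(763,600),interpolation=cv2.INTER_CUBIC),alpha=1.3)[:,:,::-1])
print((proj(s,[(.567,.261,.03),(.567,.261,.057)])-[235,200])*5.45)"
```

```text
time: 10.47
eef_pos: [0.5679, 0.262, 0.1415]
ee_rot: [[0.633, 0.774, 0.001], [0.774, -0.633, 0.0], [0.001, 0.0, -1.0]]
ft_force: [-4.1, -2.1, 10.3]
width: 0.201
grip_force: 30.0
[[370.71136783 443.28890029]
 [369.3692984  413.42098425]]
```

View pics/s2v.png

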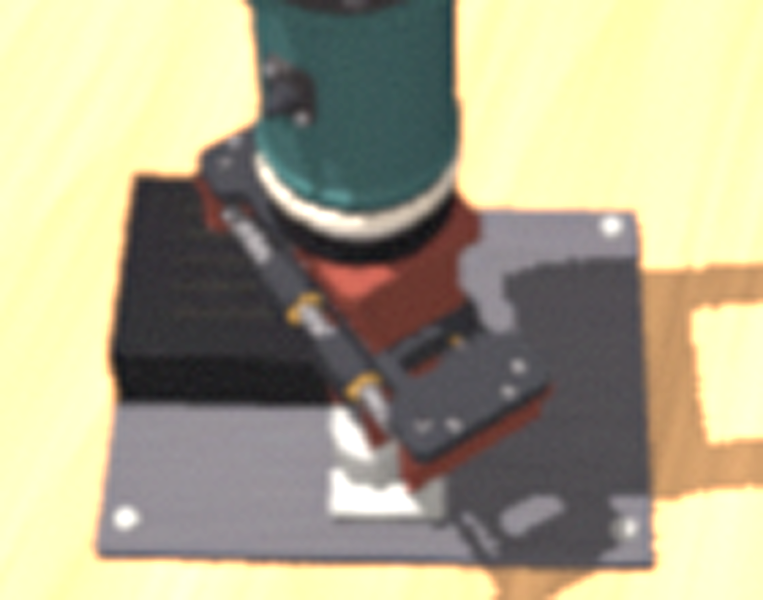

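The side view shows the socket body standing on the washer at about (370,430), with the ear around it. Contact came at the predicted washer height (TCP 0.1415 m) and holds 10 N, with the grip at 30 N.

```bash
python3 -c "
from h import *
print(env.job_done())"
```

```text
the job is handed in; nothing more can be done
None
```

I pushed the tray shut and handed the job in with the large socket seated on the 24 mm lock nut, down on the washer and held at 30 N. I did not try the other two sockets, since I identified the nut size from the wrist camera. The judging result was not reported.

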